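# Roll the folding mandrel onto the fold line

## Task

On the white layout board lie a long and a short brass rod. Push the top of the long rod sideways with your fingertips so that it rolls onto the dark line, and leave it lying still along the line, centred over it, ready for a strap to be folded round it. Do not pick the rod up or drag it there without rolling, and leave the short rod and the things standing beside the board where they are.

Things in the scene. Friction and masses are not known exactly. Their poses are not given: they have to be found in the camera images.
- board: Fixed white layout board lying flat on the table, 260 mm along its own x, 380 mm along its own y, 12 mm thick; origin at the centre of its underside, z up. It may be turned on the table.
- line_mid (a point): Middle of the dark line, on the top face of the board (12 mm above the table). The line is 240 mm long and 4 mm wide, painted flat (not a groove), and runs along the board's x axis through its centre; this point's axes are those of the board.
- long_rod: Loose brass rod on the board, 28 mm in diameter, 140 mm long, about 0.3 kg; origin at its centre, 14 mm above the board top; its x runs along its length, its y and z turn as it rolls (z up at the start). It starts 65 to 110 mm to one side of the line (either side), within 3 degrees of parallel. A finger pressed on its top and moved sideways moves its centre half as far. Let go, it stops within some mm.
- short_rod: Loose plain brass rod, 28 mm in diameter but only 70 mm long, lying on the other side of the line, 65 to 110 mm from it; origin at its centre, x along its length. To be left alone.
- spool: Wooden thread spool standing on the table to the left of the board, 48 mm across, 60 mm high; origin at the centre of its underside. To be left alone.
- fittings_cup: White ceramic cup standing on the table to the right of the board, 72 mm across, 70 mm high; origin at the centre of its underside. To be left alone.
- punch: Steel hand punch standing upright on the table to the right of the board and beyond the cup, 34 mm across the foot, 90 mm high; origin at the centre of its underside. To be left alone.

How it is judged:
On the way:
1. the long rod has rolled at least a quarter turn (angle between long_rod's own z axis and vertical above 1.57 rad), for 0.05 s.
At the end, for the whole second after the job is handed in: The long rod rests still on the board, its centre within 7 mm of the line sideways and within 55 mm of the line's middle lengthways, its length within 0.12 rad of the line; the short rod is within 10 mm of where it began (y of long_rod in the frame of line_mid between -0.007 and 0.007 m and x of long_rod in the frame of line_mid between -0.055 and 0.055 m and z of long_rod in the frame of line_mid between 0.011 and 0.017 m and angle between the x axis of long_rod and the x axis of line_mid, either way round below 0.12 rad and linear speed of long_rod below 0.01 m/s and distance of short_rod from where it was at the start of the episode below 0.01 m); the robot touches nothing.
It fails at once if the long rod is lifted more than 8 mm off the board (z of long_rod in the frame of line_mid above 0.022 m).
It fails at once if the long rod falls off the board (z of long_rod in the frame of line_mid below 0.005 m).
It fails at once if the short rod is moved (distance of short_rod from where it was at the start of the episode above 0.01 m).
It fails at once if the spool, the cup or the punch is moved or tipped (distance of any of spool, fittings_cup, punch from where it was at the start of the episode above 0.01 m or angle between any of spool, fittings_cup, punch's own z axis and vertical above 0.3 rad).
It also fails if it takes over 58 s, if anything falls off the work surface, if the arm or the gripper's body presses on something with over 40 N, if the wrist force passes 120 N, or if a joint passes its speed limit or range.

## Robot

A 6-joint arm with a two-finger parallel gripper is mounted at the origin on the work surface. World frame = base frame: x ahead of the robot, y to its left, z up, the work surface at z = 0. Lengths are in m, angles in rad, forces in N, time in s.
With the tool pointing down it reaches from about 0.4 to 0.825 m from the base axis. Payload 7 kg.
Tool frame: the origin (TCP) lies midway between the tips of the shut fingers; the grasp point (between the pads) lies 19 mm behind it; z points along the fingers, y is the line along which they close (so a half turn about z gives the same grasp; the last joint's range is limited). The gripper opens to 88 mm and grips with 3 to 60 N. Pads are 19 mm wide; open, the fingers measure 130 mm over their backs; the gripper's body (78 mm by 193 mm) begins 47 mm behind the grasp point.
Start: joints at [-0.993, 0.359, 0.012, 0, -1.224, -0.288], TCP at [0.193, -0.647, 0.227] pointing down, gripper open.
Joint ranges: [-3.07, 3.07], [-1.43, 2.12], [-1.02, 1.25], [-3.03, 1.67], [-3.05, -0], [-3.03, 3.03]. Speed limits (rad/s): [2.39, 2.39, 3.01, 3.14, 3.14, 3.14].

## Interface

Orientations are given as [roll, pitch, yaw] about the fixed x, y, z axes, in that order (R = Rz(yaw) Ry(pitch) Rx(roll)).
In Python, from station import get_state, grab_frame, calibration, job_done, boxes_of, regions_of, spot_point gives the robot as it stands. The module is installed in compiled form; this text tells all that it offers.
- The arm moves only by the tool arm_command, never from a script. Its argument "commands" is a list of rows, each an object of numbers: "tx", "ty", "tz": the shift along the tool's x, y, z each as a share of 25 cm, from -1 to 1; "twist": the turn about the tool's z as a share of 180 degrees, from -1 to 1. A call has exactly 8 rows; each row is the pose to reach, as a shift and turn from the pose commanded when the call began, along the tool's axes at that moment, turning the shorter way round; what a row does not reach only later rows make up. A row lasts 1/12 s, in which the tool goes at most 41.7 mm and 7.16 degrees, less where a joint would pass 70% of its speed; a pose out of reach is approached as far as the arm can. A call with a number of a shift or a turn outside -1 to 1 is refused whole. A call with a gripper value outside its range is refused whole. "claw" is the opening, from 0 (shut) to 1 (fully open), set as the call begins (left out, the last holds). The fingers move at their own pace and stop on an object; "grip_force" is the grip in N (left out, the last holds). Time passes only in rows, so rows that repeat a pose let the fingers close, or fill a call up. It gives the time, the measured TCP pose, the force, the opening and the grip force at its end, in the units of the state.
- get_state(): the state, without advancing time (a new reading comes with each control period).
- grab_frame(name): name is "side" or "top" or "wrist"; returns the picture (384x512x3 uint8, red, green, blue); there is no depth.
- calibration(name): a dict with "camera_matrix" (3x3 intrinsics, pixels), "extrinsics" (4x4, takes a point from camera to world coordinates). Camera axes: x right, y down, z forward; pixel columns grow to the right and rows downward; lengths in m; the calibration is good to about 2 mm. A picture is of the moment at which its call begins: read the wrist's pose just before it. calibration takes no time and is no camera call; for the wrist camera it gives the pose at the moment of the call.
- job_done(): hands the job in; it is judged then, once.
Trained networks look in the newest picture that a camera, given by its name, has taken for a name from the list of things; names that differ only in an ending like _2 or _b are one class to them, and where a whole thing is asked for, a point or a joint stands for the part that bears it (a point fixed in the world has none). Each returns a list of dicts, best first, with "score" (0 to 1); they miss things now and then, are a little off and sometimes report something else, mostly with a low value. They report only what shows in the picture. A call takes as long as a camera call.
- boxes_of(query, camera): "rect" ([left, top, right, bottom] in pixels, round what is visible of it).
- regions_of(query, camera): "region" (384x512 bool, what is visible of it) and "rect" ([left, top, right, bottom] in pixels, round what is visible of it).
- spot_point(query, camera): "uv" ([column, row] in pixels: a listed point, or the origin of a listed thing).
The state is a dict: "t": time; "q": joint angles; "qd": joint speeds; "joint_efforts": joint torques, N m; "eef_pos": TCP position; "ee_rot": TCP orientation; "force": force on the tool from outside, world axes, zero at the start; "moment": the same for the moment, N m; "width": finger opening in m; "gripper_force": force on a finger pad.
Only numpy, scipy, OpenCV 4.12 (cv2) and the standard library are available. Lean on these libraries where they do the work, as an engineer would, in place of code of your own. Each camera call takes 0.05 s, during which the arm holds its last target. There are 200 camera calls.

## Working session

There is one attempt and no reset: what is moved stays moved. The work goes in short steps, Python scripts to look and compute and a tool call to move; the robot and the scene stay as the last step left them, time stands still between calls to the robot, and variables do not carry over. Pictures are saved under pics/ and viewed, at most 10 in all, crops included, and the job is handed in when it is done.

Besides the shell and the picture viewer there is one more tool, called after "Emit:" as a command line: name --argument value ..., lists and objects as JSON in quotes. arm_command: Moves the arm, as the interface text tells. Shift numbers are shares of 25 cm and turn numbers shares of 180 degrees, none past 1 either way. Its arguments: {"type":"object","properties":{"commands":{"type":"array"},"claw":{"type":"number"},"grip_force":{"type":"number"}},"required":["commands"]}

```bash
mkdir -p pics
cat > h.py <<'E'
import numpy as np, cv2
from station import *
def ray(cam,uv,z,c=None):
    c=c or calibration(cam); K=np.array(c["camera_matrix"]);E=np.array(c["extrinsics"])
    d=E[:3,:3]@np.linalg.inv(K)@np.array([uv[0],uv[1],1.]);o=E[:3,3]
    return o+d*(z-o[2])/d[2]
def save(cam,n):
    f=grab_frame(cam); cv2.imwrite(f"pics/{n}.png",f[:,:,::-1]); return f
E
python3 - <<'E'
from h import *
s=get_state();print(s['t'],s['eef_pos'],s['ee_rot'],s['width'])
f=save("top","top0")
for n,z in [("line_mid",.012),("long_rod",.026),("short_rod",.026),("spool",0),("fittings_cup",0),("punch",0)]:
    for r in spot_point(n,"top")[:2]: print(n,r['score'],r['uv'],ray("top",r['uv'],z).round(4))
for n,z in [("long_rod",.026),("short_rod",.026),("board",.012)]:
    for r in regions_of(n,"top")[:2]:
        m=r['region'].astype(np.uint8);c=max(cv2.findContours(m,0,2)[0],key=cv2.contourArea)
        b=cv2.boxPoints(cv2.minAreaRect(c)); print(n,r['score'],[ray("top",p,z)[:2].round(4).tolist() for p in b])
E
```

```text
0.0 [ 0.1927458  -0.64638093  0.225639  ] [ 3.13995502e+00 -1.43120826e-04 -2.85186653e+00] 0.08781270613557465
line_mid 0.75 [242.5, 195.9] [0.5556 0.0462 0.012 ]
long_rod 0.91 [214.1, 192.4] [0.5641 0.1202 0.026 ]
long_rod 0.33 [401.2, 206.4] [ 0.5243 -0.3676  0.026 ]
short_rod 0.79 [266.1, 198.2] [ 0.5479 -0.0163  0.026 ]
spool 0.7 [401.5, 207.3] [ 0.5235 -0.3774  0.    ]
spool 0.64 [127.4, 203.0] [0.5395 0.3571 0.    ]
fittings_cup 0.56 [401.9, 207.9] [ 0.5219 -0.3784  0.    ]
punch 0.66 [396.8, 158.2] [ 0.6563 -0.3703  0.    ]
punch 0.47 [239.3, 203.1] [0.5374 0.0554 0.    ]
long_rod 0.63 [[0.4953, 0.142], [0.6362, 0.1277], [0.633, 0.0997], [0.4922, 0.1144]]
short_rod 0.58 [[0.5076, -0.0011], [0.5769, -0.0073], [0.5742, -0.0372], [0.505, -0.0308]]
board 0.73 [[0.4275, 0.2506], [0.6936, 0.2389], [0.666, -0.153], [0.4025, -0.1316]]
```

View pics/top0.png

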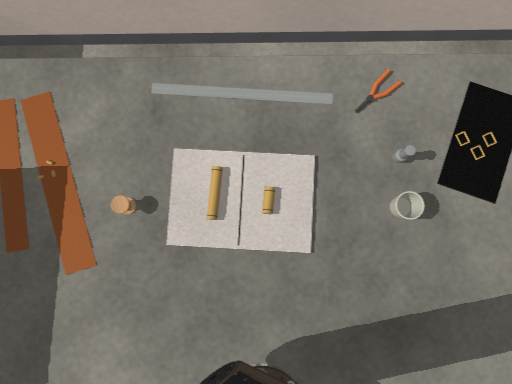

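Top view: long rod around (214,192), left of the line. The line runs x≈243→239. The short rod is at (268,200), the spool (123,205), the cup (408,206) and the punch (404,154), all well clear of the path. I'm moving over the board for a wrist look.

Emit:
arm_command --commands '[{"tx":-0.1,"ty":0.11},{"tx":-0.2,"ty":0.22},{"tx":-0.3,"ty":0.33},{"tx":-0.4,"ty":0.44},{"tx":-0.5,"ty":0.56},{"tx":-0.6,"ty":0.67},{"tx":-0.7,"ty":0.78},{"tx":-0.76,"ty":0.84}]' --claw 0

```text
invalid input
```

Emit:
arm_command --commands '[{"tx":-0.1,"ty":0.11},{"tx":-0.2,"ty":0.22},{"tx":-0.3,"ty":0.33},{"tx":-0.4,"ty":0.44},{"tx":-0.5,"ty":0.56},{"tx":-0.6,"ty":0.67},{"tx":-0.7,"ty":0.78},{"tx":-0.76,"ty":0.84}]'

```text
invalid input
```

Emit:
arm_command --commands '[{"tx":-0.1,"ty":0.11,"twist":0.02},{"tx":-0.2,"ty":0.22,"twist":0.04},{"tx":-0.3,"ty":0.33,"twist":0.06},{"tx":-0.4,"ty":0.44,"twist":0.08},{"tx":-0.5,"ty":0.56,"twist":0.1},{"tx":-0.6,"ty":0.67,"twist":0.12},{"tx":-0.7,"ty":0.78,"twist":0.12},{"tx":-0.76,"ty":0.84,"twist":0.12}]'

```text
invalid input
```

Run:
```python
from h import *
s=get_state();print(s['t'],s['eef_pos'],s['ee_rot'],s['width'],s['force'])
c=calibration("wrist");print(np.array(c['extrinsics']).round(3).tolist())
f=save("wrist","w0")
for n,z in [("line_mid",.012),("long_rod",.026),("short_rod",.026)]:
    for r in spot_point(n,"wrist")[:1]: print(n,r['score'],r['uv'],ray("wrist",r['uv'],z,c).round(4))
for n,z in [("long_rod",.026),("short_rod",.026)]:
    for r in regions_of(n,"wrist")[:1]:
        m=r['region'].astype(np.uint8);k=max(cv2.findContours(m,0,2)[0],key=cv2.contourArea)
        b=cv2.boxPoints(cv2.minAreaRect(k)); print(n,r['score'],b.round().tolist(),[ray("wrist",p,z,c)[:2].round(4).tolist() for p in b])
```

```text
0.5 [ 0.19286127 -0.64680557  0.2265115 ] [ 3.14149881e+00 -2.27029884e-05 -2.85174299e+00] 0.0873776535577587 [-0.97127224 -0.43539899  0.53906217]
[[-0.286, 0.916, 0.281, 0.116], [0.958, 0.273, 0.085, -0.67], [0.001, 0.294, -0.956, 0.384], [0.0, 0.0, 0.0, 1.0]]
```

View pics/w0.png

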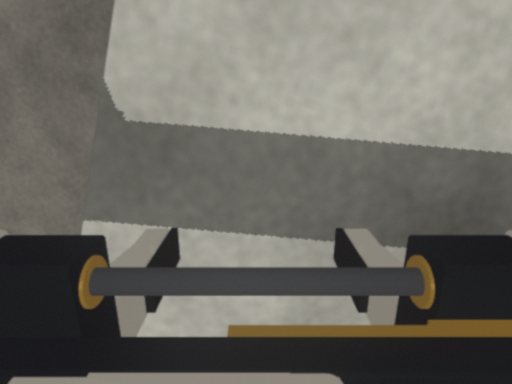

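The moves were refused and the arm is still at the start. The picture shows only table and the fingers (tips near (165,240) and (350,240)). I'll retry with all fields in every row.

Emit:
arm_command --commands '[{"tx":-0.1,"ty":0.11,"tz":0,"twist":0},{"tx":-0.2,"ty":0.22,"tz":0,"twist":0},{"tx":-0.3,"ty":0.33,"tz":0,"twist":0},{"tx":-0.4,"ty":0.44,"tz":0,"twist":0},{"tx":-0.5,"ty":0.56,"tz":0,"twist":0},{"tx":-0.6,"ty":0.67,"tz":0,"twist":0},{"tx":-0.7,"ty":0.78,"tz":0,"twist":0},{"tx":-0.76,"ty":0.84,"tz":0,"twist":0}]' --claw 0 --grip_force 20

```text
t: 1.47
eef_pos: [0.3156, -0.3887, 0.227]
ee_rot: [-3.141, 0.001, -2.851]
force: [-0.3, -0.3, 0.1]
width: 0.0398
gripper_force: 0.0
```

Emit:
arm_command --commands '[{"tx":-0.1,"ty":0.11,"tz":0,"twist":0},{"tx":-0.2,"ty":0.22,"tz":0,"twist":0},{"tx":-0.3,"ty":0.33,"tz":0,"twist":0},{"tx":-0.4,"ty":0.44,"tz":0,"twist":0},{"tx":-0.5,"ty":0.56,"tz":0,"twist":0},{"tx":-0.6,"ty":0.67,"tz":0,"twist":0},{"tx":-0.7,"ty":0.78,"tz":0,"twist":0},{"tx":-0.76,"ty":0.84,"tz":0,"twist":0}]' --claw 0 --grip_force 20

```text
t: 2.13
eef_pos: [0.4381, -0.133, 0.2271]
ee_rot: [-3.141, 0.002, -2.85]
force: [0.9, -0.5, -0.5]
width: 0.0001
gripper_force: 0.0
```

Emit:
arm_command --commands '[{"tx":-0.1,"ty":0.11,"tz":0,"twist":0.02},{"tx":-0.2,"ty":0.22,"tz":0,"twist":0.04},{"tx":-0.3,"ty":0.33,"tz":0,"twist":0.06},{"tx":-0.4,"ty":0.44,"tz":0,"twist":0.08},{"tx":-0.5,"ty":0.5,"tz":0,"twist":0.1},{"tx":-0.55,"ty":0.6,"tz":0,"twist":0.12},{"tx":-0.55,"ty":0.64,"tz":0,"twist":0.12},{"tx":-0.55,"ty":0.64,"tz":0,"twist":0.12}]' --claw 0 --grip_force 20

```text
t: 2.8
eef_pos: [0.523, 0.0587, 0.2262]
ee_rot: [-3.142, -0.001, 3.057]
force: [0.2, -0.3, 0.0]
width: 0.0004
gripper_force: 0.0
```

```bash
cat > m.py <<'E'
from h import *
import sys
s=get_state();print(s['t'],s['eef_pos'].round(4),s['ee_rot'].round(4),s['width'],s['force'].round(2))
c=calibration("wrist")
f=save("wrist",sys.argv[1])
for n,z in [("line_mid",.012),("long_rod",.026),("short_rod",.026)]:
    for r in spot_point(n,"wrist")[:1]: print(n,r['score'],r['uv'],ray("wrist",r['uv'],z,c).round(4))
for n,z in [("long_rod",.026),("short_rod",.026)]:
    for r in regions_of(n,"wrist")[:1]:
        m=r['region'].astype(np.uint8);k=max(cv2.findContours(m,0,2)[0],key=cv2.contourArea)
        b=cv2.boxPoints(cv2.minAreaRect(k)); print(n,r['score'],b.round().tolist(),[ray("wrist",p,z,c)[:2].round(4).tolist() for p in b])
E
python3 m.py w1
```

```text
2.8 [0.523  0.0587 0.2262] [-3.1415e+00 -5.0000e-04  3.0570e+00] 0.000434084500656228 [ 0.15 -0.28  0.02]
line_mid 0.88 [251.1, 183.8] [0.5478 0.0499 0.012 ]
long_rod 0.95 [311.1, 194.4] [0.5634 0.122  0.026 ]
short_rod 0.56 [189.8, 188.3] [ 0.5433 -0.0239  0.026 ]
long_rod 0.75 [[295.0, 234.0], [302.0, 134.0], [326.0, 135.0], [319.0, 236.0]] [[0.6141, 0.0994], [0.4891, 0.1134], [0.4934, 0.1411], [0.619, 0.1299]]
short_rod 0.64 [[178.0, 158.0], [202.0, 157.0], [204.0, 217.0], [181.0, 218.0]] [[0.5056, -0.0319], [0.5069, -0.0038], [0.5815, -0.0112], [0.5801, -0.041]]
```

View pics/w1.png

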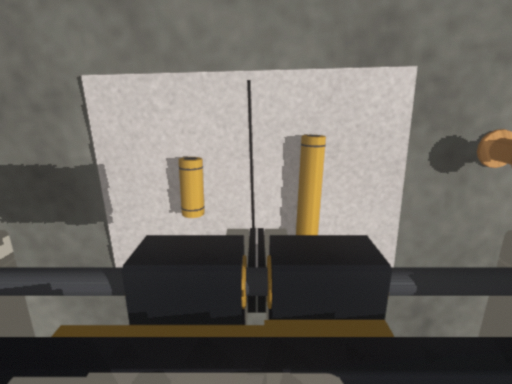

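The line runs (248,82)→(253,228). The long rod is right of it, far end at (313,137), near end hidden behind the gripper. The short rod is at (192,187).

Run:
```python
from h import *
c=calibration("wrist");g=cv2.cvtColor(cv2.imread("pics/w1.png"),6).astype(float)
P=[]
for v in range(88,225,4):
    r=g[v,235:270]; w=np.clip(120-r,0,None)
    if w.sum()>0: P.append(ray("wrist",((235+np.arange(35))@w/w.sum(),v),.012,c)[:2])
P=np.array(P);k=np.polyfit(P[:,0],P[:,1],1);print("wrist line y=",k,np.abs(np.polyval(k,P[:,0])-P[:,1]).max(),P[0],P[-1])
print("ends",ray("wrist",(248.5,81),.012,c))
g=cv2.cvtColor(cv2.imread("pics/top0.png"),6).astype(float);T=[]
for v in range(158,244,3):
    r=g[v,234:249]; w=np.clip(np.median(r)-30-r,0,None)
    if w.sum()>0: T.append(ray("top",((234+np.arange(15))@w/w.sum(),v),.012)[:2])
T=np.array(T);k2=np.polyfit(T[:,0],T[:,1],1);print("top line",k2,np.polyval(k,.55),np.polyval(k2,.55),T[0],T[-1])
# wrist rod top ridge/edges
h=cv2.cvtColor(cv2.imread("pics/w1.png"),cv2.COLOR_BGR2HSV)
for v in (145,170,195,220):
    u=np.where(h[v,285:340,1]>120)[0]+285;print(v,u.min(),u.max(),ray("wrist",((u.min()+u.max()+0)/2,v),.028,c)[:2].round(4))
```

```text
wrist line y= [-0.06198182  0.08154808] 0.00018839794118078595 [0.43435884 0.05443733] [0.60257649 0.04411145]
ends [0.42684702 0.05529562 0.012     ]
top line [-0.05889852  0.08288504] 0.04745807883416454 0.05049085254021655 [0.65779965 0.0443824 ] [0.43404128 0.05765634]
145 318 320 [0.5041 0.1301]
170 300 322 [0.5329 0.1198]
195 299 320 [0.5638 0.1169]
220 297 318 [0.5963 0.1132]
```

Run:
```python
from h import *
i=cv2.imread("pics/w1.png")[210:340,200:320];cv2.imwrite("pics/c1.png",cv2.resize(i,None,fx=4,fy=4,interpolation=2))
c=calibration("wrist");E=np.linalg.inv(c['extrinsics']);K=np.array(c['camera_matrix'])
s=get_state();y=np.array([.0845,.9964,0])
for d in(-.02,-.01,0,.01,.02):
  p=K@(E[:3,:3]@(s['eef_pos']+d*y)+E[:3,3]);print(d,p[:2]/p[2])
```

```text
-0.02 [221.35172246 244.07866732]
-0.01 [239.09030518 244.02703246]
0 [256.82977464 243.97539501]
0.01 [274.5701309  243.92375499]
0.02 [292.31137403 243.87211238]
```

View pics/c1.png

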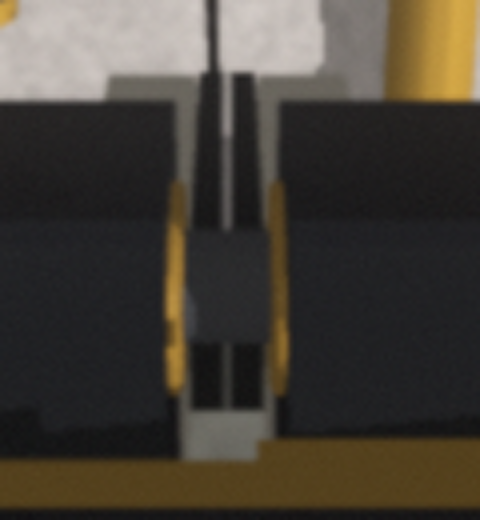

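The shut fingertips are about 34 mm thick along the roll direction (±17 mm), so three strokes of about 24 mm of rod travel will do. Each stroke starts 12 mm behind the rod's top.

Emit:
arm_command --commands '[{"tx":-0.07,"ty":0.15,"tz":0,"twist":0},{"tx":-0.14,"ty":0.3,"tz":0.1,"twist":0},{"tx":-0.14,"ty":0.3,"tz":0.24,"twist":0},{"tx":-0.14,"ty":0.3,"tz":0.4,"twist":0},{"tx":-0.14,"ty":0.3,"tz":0.55,"twist":0},{"tx":-0.14,"ty":0.3,"tz":0.66,"twist":0},{"tx":-0.14,"ty":0.3,"tz":0.715,"twist":0},{"tx":-0.14,"ty":0.3,"tz":0.725,"twist":0}]' --claw 0 --grip_force 20

```text
t: 3.77
eef_pos: [0.5626, 0.1267, 0.0421]
ee_rot: [-3.139, -0.005, 3.053]
force: [-0.1, -0.1, 0.4]
width: 0.0005
gripper_force: 0.0
```

Emit:
arm_command --commands '[{"tx":0,"ty":0,"tz":0.004,"twist":0},{"tx":0,"ty":0,"tz":0.008,"twist":0},{"tx":0,"ty":0,"tz":0.012,"twist":0},{"tx":0,"ty":0,"tz":0.014,"twist":0},{"tx":0,"ty":0,"tz":0.016,"twist":0},{"tx":0,"ty":0,"tz":0.018,"twist":0},{"tx":0,"ty":0,"tz":0.02,"twist":0},{"tx":0,"ty":0,"tz":0.02,"twist":0}]' --claw 0 --grip_force 20

```text
t: 4.43
eef_pos: [0.5645, 0.1286, 0.0405]
ee_rot: [3.141, 0.0, 3.054]
force: [0.0, -0.2, -0.1]
width: 0.0004
gripper_force: 0.0
```

Emit:
arm_command --commands '[{"tx":0,"ty":0,"tz":0.002,"twist":0},{"tx":0,"ty":0,"tz":0.004,"twist":0},{"tx":0,"ty":0,"tz":0.005,"twist":0},{"tx":0,"ty":0,"tz":0.006,"twist":0},{"tx":0,"ty":0,"tz":0.006,"twist":0},{"tx":0,"ty":0,"tz":0.006,"twist":0},{"tx":0,"ty":0,"tz":0.006,"twist":0},{"tx":0,"ty":0,"tz":0.006,"twist":0}]' --claw 0 --grip_force 20

```text
t: 5.1
eef_pos: [0.5647, 0.1286, 0.0393]
ee_rot: [3.141, 0.001, 3.055]
force: [-1.1, -0.4, 6.2]
width: 0.0004
gripper_force: 2.9
```

Emit:
arm_command --commands '[{"tx":0,"ty":-0.01,"tz":0.001,"twist":0},{"tx":0,"ty":-0.035,"tz":0.001,"twist":0},{"tx":0,"ty":-0.07,"tz":0.001,"twist":0},{"tx":0,"ty":-0.11,"tz":0.001,"twist":0},{"tx":0,"ty":-0.145,"tz":0.001,"twist":0},{"tx":0,"ty":-0.17,"tz":0.001,"twist":0},{"tx":0,"ty":-0.185,"tz":0.001,"twist":0},{"tx":0,"ty":-0.19,"tz":0.001,"twist":0}]' --claw 0 --grip_force 20

```text
t: 5.77
eef_pos: [0.5605, 0.0807, 0.0393]
ee_rot: [3.141, 0.001, 3.054]
force: [-1.4, -1.0, 6.5]
width: 0.0006
gripper_force: 3.4
```

Emit:
arm_command --commands '[{"tx":0,"ty":0,"tz":0,"twist":0},{"tx":0,"ty":0,"tz":0,"twist":0},{"tx":0,"ty":0,"tz":-0.01,"twist":0},{"tx":0,"ty":0,"tz":-0.05,"twist":0},{"tx":0,"ty":0,"tz":-0.15,"twist":0},{"tx":0,"ty":0,"tz":-0.3,"twist":0},{"tx":0,"ty":0,"tz":-0.45,"twist":0},{"tx":0,"ty":0,"tz":-0.5,"twist":0}]' --claw 0 --grip_force 20

```text
t: 6.43
eef_pos: [0.5627, 0.0819, 0.1698]
ee_rot: [3.139, 0.007, 3.055]
force: [0.8, 0.3, 0.6]
width: 0.0006
gripper_force: 0.0
```

```bash
cat >> m.py <<'E'
f=save("top",sys.argv[1]+"t")
for r in spot_point("long_rod","top")[:1]: print("top",r['score'],r['uv'],ray("top",r['uv'],.026).round(4))
E
python3 m.py w2
```

```text
6.4333 [0.5627 0.0819 0.1698] [3.139  0.0068 3.0554] 0.0006047947533689574 [0.84 0.25 0.59]
line_mid 0.82 [224.2, 161.4] [0.5464 0.05   0.012 ]
long_rod 0.78 [271.2, 175.9] [0.5623 0.0971 0.026 ]
short_rod 0.78 [150.8, 169.0] [ 0.5449 -0.0222  0.026 ]
long_rod 0.82 [[251.0, 228.0], [257.0, 100.0], [288.0, 101.0], [282.0, 229.0]] [[0.6172, 0.072], [0.4879, 0.089], [0.4915, 0.1175], [0.6216, 0.1044]]
short_rod 0.93 [[132.0, 130.0], [162.0, 127.0], [169.0, 202.0], [139.0, 204.0]] [[0.5054, -0.0327], [0.5054, -0.0036], [0.5806, -0.01], [0.5809, -0.0414]]
top 0.64 [221.4, 194.6] [0.5581 0.1009 0.026 ]
```

View pics/w2.png

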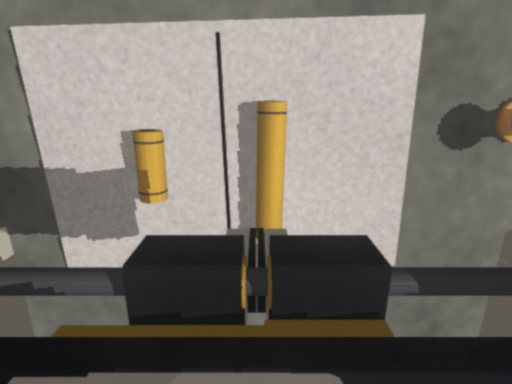

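The rod rolled about 24 mm and lies at cols 257–285, still nearly parallel to the line (218→228). The short rod is untouched. Second stroke next.

Emit:
arm_command --commands '[{"tx":0,"ty":0.108,"tz":0,"twist":0},{"tx":0,"ty":0.108,"tz":0.15,"twist":0},{"tx":0,"ty":0.108,"tz":0.3,"twist":0},{"tx":0,"ty":0.108,"tz":0.42,"twist":0},{"tx":0,"ty":0.108,"tz":0.46,"twist":0},{"tx":0,"ty":0.108,"tz":0.48,"twist":0},{"tx":0,"ty":0.108,"tz":0.49,"twist":0},{"tx":0,"ty":0.108,"tz":0.495,"twist":0}]' --claw 0 --grip_force 20

```text
t: 7.5
eef_pos: [0.5636, 0.1084, 0.0407]
ee_rot: [3.141, 0.001, 3.055]
force: [1.0, -0.2, 0.9]
width: 0.0007
gripper_force: 0.0
```

Emit:
arm_command --commands '[{"tx":0,"ty":0,"tz":0.002,"twist":0},{"tx":0,"ty":0,"tz":0.004,"twist":0},{"tx":0,"ty":0,"tz":0.005,"twist":0},{"tx":0,"ty":0,"tz":0.005,"twist":0},{"tx":0,"ty":0,"tz":0.005,"twist":0},{"tx":0,"ty":0,"tz":0.005,"twist":0},{"tx":0,"ty":0,"tz":0.005,"twist":0},{"tx":0,"ty":0,"tz":0.005,"twist":0}]' --claw 0 --grip_force 20

```text
t: 8.17
eef_pos: [0.5635, 0.1085, 0.0397]
ee_rot: [3.141, 0.002, 3.055]
force: [-0.2, -0.1, 7.2]
width: 0.0006
gripper_force: 3.4
```

Emit:
arm_command --commands '[{"tx":0,"ty":-0.01,"tz":0.001,"twist":0},{"tx":0,"ty":-0.035,"tz":0.001,"twist":0},{"tx":0,"ty":-0.07,"tz":0.001,"twist":0},{"tx":0,"ty":-0.11,"tz":0.001,"twist":0},{"tx":0,"ty":-0.145,"tz":0.001,"twist":0},{"tx":0,"ty":-0.17,"tz":0.001,"twist":0},{"tx":0,"ty":-0.185,"tz":0.001,"twist":0},{"tx":0,"ty":-0.19,"tz":0.001,"twist":0}]' --claw 0 --grip_force 20

```text
t: 8.83
eef_pos: [0.5591, 0.0604, 0.0393]
ee_rot: [3.141, 0.002, 3.054]
force: [-0.9, -0.1, 4.9]
width: 0.0003
gripper_force: 2.6
```

Emit:
arm_command --commands '[{"tx":0,"ty":0,"tz":0,"twist":0},{"tx":0,"ty":0,"tz":0,"twist":0},{"tx":0,"ty":0,"tz":-0.01,"twist":0},{"tx":0,"ty":0,"tz":-0.05,"twist":0},{"tx":0,"ty":0,"tz":-0.15,"twist":0},{"tx":0,"ty":0,"tz":-0.3,"twist":0},{"tx":0,"ty":0,"tz":-0.45,"twist":0},{"tx":0,"ty":0,"tz":-0.5,"twist":0}]' --claw 0 --grip_force 20

```text
t: 9.5
eef_pos: [0.5607, 0.0613, 0.1697]
ee_rot: [3.139, 0.007, 3.055]
force: [1.4, 1.0, 0.1]
width: 0.0005
gripper_force: 0.0
```

```bash
cat > e.py <<'E'
from h import *
import sys
s=get_state();print(s['eef_pos'].round(4))
c=calibration("wrist");f=cv2.cvtColor(save("wrist",sys.argv[1]),cv2.COLOR_RGB2HSV)
Q=[]
for r in regions_of("long_rod","wrist")[:1]:
    m=r['region']; vs=np.where(m.any(1))[0]
    for v in range(vs.min()+8,min(vs.max()-4,222),4):
        u=np.where(m[v])[0]; Q.append(ray("wrist",((u.min()+u.max())/2,v),.027,c)[:2])
Q=np.array(Q);k=np.polyfit(Q[:,0],Q[:,1],1)
for x in (.5,.547,.56,.6): print(x,"rod",np.polyval(k,x).round(4),"line",round(.0815-.062*x,4))
print("slope",k[0])
for n,z in [("long_rod",.026),("line_mid",.012)]:
  for cam in("wrist","top"):
    if cam=="top": save("top",sys.argv[1]+"t")
    for r in spot_point(n,cam)[:1]: print(n,cam,r['score'],r['uv'],ray(cam,r['uv'],z,c if cam=="wrist" else None).round(4))
E
python3 e.py w3
```

```text
[0.5607 0.0613 0.1697]
0.5 rod 0.0782 line 0.0505
0.547 rod 0.0731 line 0.0476
0.56 rod 0.0716 line 0.0468
0.6 rod 0.0673 line 0.0443
slope -0.10858694015679946
long_rod wrist 0.62 [267.2, 177.0] [0.5611 0.0723 0.026 ]
long_rod top 0.72 [231.4, 193.7] [0.5603 0.0747 0.026 ]
line_mid wrist 0.65 [245.9, 160.4] [0.5453 0.0519 0.012 ]
```

View pics/w3.png

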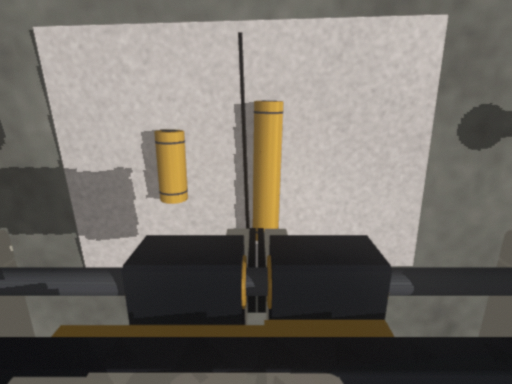

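Rod at cols 253–282, line from (240,35) to (247,228). I'll measure the line in this same picture so any camera bias cancels.

Run:
```python
from h import *
c=calibration("wrist");g=cv2.cvtColor(cv2.imread("pics/w3.png"),6).astype(float);P=[]
for v in range(40,100,4):
    r=g[v,228:256]; w=np.clip(90-r,0,None)
    if w.sum()>0: P.append(ray("wrist",((228+np.arange(28))@w/w.sum(),v),.012,c)[:2])
P=np.array(P);k=np.polyfit(P[:,0],P[:,1],1);print(k,np.abs(np.polyval(k,P[:,0])-P[:,1]).max(),np.polyval(k,[.5,.56]))
print(ray("wrist",(247,226),.012,c))
```

```text
[-0.05822199  0.08136363] 9.10177814521379e-05 [0.05225264 0.04875932]
[0.61121137 0.04539864 0.012     ]
```

Emit:
arm_command --commands '[{"tx":0,"ty":0.094,"tz":0,"twist":0},{"tx":0,"ty":0.094,"tz":0.15,"twist":0},{"tx":0,"ty":0.094,"tz":0.3,"twist":0},{"tx":0,"ty":0.094,"tz":0.42,"twist":0},{"tx":0,"ty":0.094,"tz":0.46,"twist":0},{"tx":0,"ty":0.094,"tz":0.48,"twist":0},{"tx":0,"ty":0.094,"tz":0.49,"twist":0},{"tx":0,"ty":0.094,"tz":0.495,"twist":0}]' --claw 0 --grip_force 20

```text
t: 10.57
eef_pos: [0.5615, 0.0845, 0.0404]
ee_rot: [3.141, 0.001, 3.055]
force: [-0.0, 0.3, 0.2]
width: 0.0003
gripper_force: 0.0
```

Emit:
arm_command --commands '[{"tx":0,"ty":0,"tz":0.002,"twist":0},{"tx":0,"ty":0,"tz":0.004,"twist":0},{"tx":0,"ty":0,"tz":0.005,"twist":0},{"tx":0,"ty":0,"tz":0.005,"twist":0},{"tx":0,"ty":0,"tz":0.005,"twist":0},{"tx":0,"ty":0,"tz":0.005,"twist":0},{"tx":0,"ty":0,"tz":0.005,"twist":0},{"tx":0,"ty":0,"tz":0.005,"twist":0}]' --claw 0 --grip_force 20

```text
t: 11.23
eef_pos: [0.5616, 0.0846, 0.0397]
ee_rot: [3.141, 0.002, 3.055]
force: [-0.5, 0.2, 5.9]
width: 0.0006
gripper_force: 3.0
```

Emit:
arm_command --commands '[{"tx":0,"ty":-0.01,"tz":0.001,"twist":0},{"tx":0,"ty":-0.035,"tz":0.001,"twist":0},{"tx":0,"ty":-0.07,"tz":0.001,"twist":0},{"tx":0,"ty":-0.11,"tz":0.001,"twist":0},{"tx":0,"ty":-0.145,"tz":0.001,"twist":0},{"tx":0,"ty":-0.17,"tz":0.001,"twist":0},{"tx":0,"ty":-0.182,"tz":0.001,"twist":0},{"tx":0,"ty":-0.186,"tz":0.001,"twist":0}]' --claw 0 --grip_force 20

```text
t: 11.9
eef_pos: [0.5573, 0.0375, 0.0393]
ee_rot: [3.141, 0.002, 3.054]
force: [-0.1, 0.8, 5.3]
width: 0.0005
gripper_force: 2.8
```

Emit:
arm_command --commands '[{"tx":0,"ty":0,"tz":0,"twist":0},{"tx":0,"ty":0,"tz":0,"twist":0},{"tx":0,"ty":0,"tz":-0.01,"twist":0},{"tx":0,"ty":0,"tz":-0.05,"twist":0},{"tx":0,"ty":0,"tz":-0.15,"twist":0},{"tx":0,"ty":0,"tz":-0.3,"twist":0},{"tx":0,"ty":0,"tz":-0.45,"twist":0},{"tx":0,"ty":0,"tz":-0.5,"twist":0}]' --claw 0 --grip_force 20

```text
t: 12.57
eef_pos: [0.5587, 0.0383, 0.1694]
ee_rot: [3.14, 0.007, 3.055]
force: [1.0, 0.5, -1.0]
width: 0.0006
gripper_force: 0.0
```

```bash
python3 e.py w4;  python3 - <<'E'
from h import *
c=calibration("wrist");g=cv2.cvtColor(cv2.imread("pics/w4.png"),6).astype(float);P=[]
for v in range(38,94,4):
    r=g[v,235:290]; w=np.clip(90-r,0,None)
    if w.sum()>0: P.append(ray("wrist",((235+np.arange(55))@w/w.sum(),v),.012,c)[:2])
P=np.array(P);k=np.polyfit(P[:,0],P[:,1],1);print(k,np.abs(np.polyval(k,P[:,0])-P[:,1]).max(),np.polyval(k,[.5,.547,.56]))
E
```

```text
[0.5587 0.0383 0.1694]
0.5 rod 0.054 line 0.0505
0.547 rod 0.0492 line 0.0476
0.56 rod 0.0479 line 0.0468
0.6 rod 0.0438 line 0.0443
slope -0.10172199846191075
long_rod wrist 0.75 [267.2, 174.5] [0.5565 0.0495 0.026 ]
long_rod top 0.69 [238.6, 196.6] [0.5526 0.0557 0.026 ]
line_mid wrist 0.89 [266.9, 161.5] [0.5463 0.0505 0.012 ]
line_mid top 0.92 [244.0, 197.8] [0.5505 0.0422 0.012 ]
[-0.05912847  0.08145805] 0.00013323914205653348 [0.05189381 0.04911477 0.0483461 ]
```

View pics/w4.png

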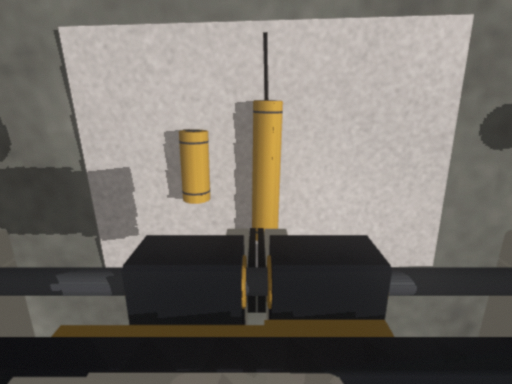

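The rod covers the line: it enters under the rod end at (267,100), within 1 mm of the line at the centre and about 0.04 rad off. The short rod is in place and the gripper is clear.

```bash
python3 -c "
from station import *
print(job_done())"
```

```text
the job is handed in; nothing more can be done
None
```

The job is handed in (no verdict came back): I rolled the long rod onto the line in three fingertip strokes, and my last measurement put it within about 1 mm of the line and 0.04 rad of parallel, with the short rod, spool, cup and punch left alone.

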